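# Take the end stop out of the guitar-neck jig

## Task

The guitar-neck jig is being cleared. Slide the plain block-shaped end stop along its T-slot to the open end of the board, lift it out there and stand it upright on its foot inside the open carton. Leave the forked neck rest where it is in the other slot.

Things in the scene. Friction and masses are not known exactly. Their poses are not given: they have to be found in the camera images.
- jig: Fixed plywood board, 190 (x) by 300 (y) by 26.5 mm high; origin: centre of underside. Two T-slots along its y, centred at x = -55 and +55: 40 mm channel, floor at z = 8, under two aluminium lips (z 20.5 to 26.5) 20 mm apart. y = -150 is the closed end. From y = +70 to the open end at +150 the lips are cut away: open from above, floor runs on to the board's edge, no end wall.
- stop: End stop, to be moved: plain upright maple block 34 (x, across the slot) by 30 (y, along it) mm, z 22 to 70, on a T-foot 34 (x) by 44 (y) by 8 mm with a 12 mm wide stem; 0.16 kg. Origin: centre of foot's underside, z up. Stands in either slot, on its floor, axes along the jig's, foot under the lips; slides freely, about 3 mm play sideways, 4 mm upwards. Only the block is above the lips.
- rest: The neck rest, to be left alone: same foot, and a maple U-shaped fork 76 mm wide across the slot, 92 mm high in all, lined with cork. Origin: centre of the foot's underside; z up. It stands loose in the other slot.
- carton: Open white cardboard box fixed on the bench, 180 by 180 mm and 50 mm high outside, walls and floor 4 mm thick, empty. Origin: centre of the underside; z up.
Mind the look-alikes: they are no part of the job. What is shaped like the stop but black, purple or turquoise is not meant.

How it is judged:
By the outcome, as a careful person would: the job done as asked, in the order asked, and still so for the second after the job is handed in, with the robot touching nothing.
It also fails if it takes over 42 s, if anything falls off the work surface, if the arm or the gripper's body presses on something with over 40 N, if the wrist force passes 120 N, or if a joint passes its speed limit or range.

## Robot

A 6-joint arm with a two-finger parallel gripper is mounted at the origin on the work surface. World frame = base frame: x ahead of the robot, y to its left, z up, the work surface at z = 0. Lengths are in mm, angles in rad, forces in N, time in s.
With the tool pointing down it reaches from about 275 to 975 mm from the base axis. Payload 8.4 kg.
Tool frame: the origin (TCP) lies midway between the tips of the shut fingers; the grasp point (between the pads) lies 19 mm behind it; z points along the fingers, y is the line along which they close (so a half turn about z gives the same grasp; the last joint's range is limited). The gripper opens to 92 mm and grips with 3 to 60 N. Pads are 20 mm wide; open, the fingers measure 128 mm over their backs; the gripper's body (75 mm by 189 mm) begins 69 mm behind the grasp point.
Start: joints at [1.149, 0.353, 1.633, -0, 1.155, -0.002], TCP at [254.735, 570.734, 214.583] pointing down, gripper open.
Joint ranges: [-2.63, 2.63], [-0.92, 2.1], [0.06, 2.66], [-1.3, 4.44], [0, 2.69], [-3.02, 3.02]. Speed limits (rad/s): [2.22, 2.22, 2.79, 3.14, 3.14, 3.14].

## Interface

Orientations are given as a rotation vector (axis times angle).
In Python, from station import observe, capture, sign_off, look_for, masks_of gives the robot as it stands.
- The arm moves only by the shell command python3 -m creep 'ROWS' [FORCE]. ROWS is JSON, a list of rows, each an object with "xyz": the shift along the tool's x, y, z in cm, a list of three; "turn": the turn, a rotation vector about the tool's x, y, z in degrees, a list of three; "gripper": the closure, from 0 (fully open) to 1 (shut). A call has 1 to 5 rows; each row shifts and turns the commanded pose from where the row before left it, along the tool's axes as they then stand; what a row does not reach is not made up. A row lasts 1/10 s, in which the tool goes at most 50 mm and 8.59 degrees, less where a joint would pass 70% of its speed; a pose out of reach is approached as far as the arm can. A call with a gripper value outside its range is refused whole. The fingers move at their own pace and stop on an object; FORCE is the grip in N (left out, the last holds). Time passes only in rows, so rows that do not move let the fingers close. It gives the time, the measured TCP pose, the force, the opening and the grip force at its end, in the units of the state.
- observe(): the state, without advancing time (a new reading comes with each control period).
- capture(name): name is "scene" or "side" or "wrist"; returns a dict with "color" (480x640x3 uint8, red, green, blue), "intrinsics" (3x3 intrinsics, pixels), "view" (4x4, takes a point from world to camera coordinates). Camera axes: x right, y down, z forward; pixel columns grow to the right and rows downward; lengths in mm; the calibration is good to about 2 mm. A picture is of the moment at which its call begins. There is no depth.
- sign_off(): hands the job in; it is judged then, once.
Trained networks look in a picture, given as the dict that the camera call returned (one of the last four; its "shot" number tells which), for a name from the list of things; names that differ only in an ending like _2 or _b are one class to them, and where a whole thing is asked for, a point or a joint stands for the part that bears it (a point fixed in the world has none). Each returns a list of dicts, best first, with "confidence" (0 to 1); they miss things now and then, are a little off and sometimes report something else, mostly with a low value. They report only what shows in the picture. A call takes as long as a camera call. They do not tell look-alikes from the thing itself.
- look_for(target, picture): "rect" ([centre column, centre row, width, height] in pixels, round what is visible of it).
- masks_of(target, picture): "pixels" (480x640 bool, what is visible of it) and "rect" ([centre column, centre row, width, height] in pixels, round what is visible of it).
The state is a dict: "clock": time; "qpos": joint angles; "dq": joint speeds; "joint_efforts": joint torques, N m; "eef_pos": TCP position; "orientation": TCP orientation; "ft_force": force on the tool from outside, world axes, zero at the start; "ft_torque": the same for the moment, N m; "grip_width": opening from 0.0 (shut) to 1.0 (fully open); "grasp_force": force on a finger pad.
Only numpy, scipy, OpenCV 4.12 (cv2) and the standard library are available. Lean on these libraries where they do the work, as an engineer would, in place of code of your own. Each camera call takes 0.05 s, during which the arm holds its last target. There are 200 camera calls.

## Working session

There is one attempt and no reset: what is moved stays moved. The work goes in short steps, Python scripts to look and compute and a shell command to move; the robot and the scene stay as the last step left them, time stands still between calls to the robot, and variables do not carry over. Pictures are saved under pics/ and viewed, at most 10 in all, crops included, and the job is handed in when it is done.

```bash
mkdir -p pics; ls
python3 - <<'E'
from station import *
import cv2,pickle
d={}
for n in("scene","side"):
    p=capture(n);d[n]=p
    cv2.imwrite(f"pics/{n}0.png",p["color"][:,:,::-1])
    for t in("jig","stop","rest","carton"):
        print(n,t,[(round(r["confidence"],2),[round(float(v)) for v in r["rect"]]) for r in look_for(t,p)])
pickle.dump(d,open("p0.pkl","wb"))
s=observe();print(s)
E
```

```text
pics
scene jig [(0.79, [256, 245, 172, 116])]
scene stop [(0.83, [307, 173, 17, 33]), (0.69, [264, 205, 30, 37]), (0.57, [194, 179, 27, 39])]
scene rest [(0.81, [220, 223, 43, 56]), (0.34, [420, 386, 185, 169])]
scene carton [(0.96, [418, 384, 184, 174])]
side jig [(0.62, [369, 279, 187, 123])]
side stop [(0.86, [348, 274, 29, 44]), (0.74, [447, 341, 43, 57]), (0.69, [273, 327, 28, 50]), (0.66, [254, 270, 30, 53])]
side rest [(0.96, [392, 244, 44, 59])]
side carton [(0.89, [275, 182, 95, 55])]
{'clock': 0.5, 'qpos': array([ 1.14858444e+00,  3.52987576e-01,  1.63340101e+00,  2.27216058e-05,
        1.15518007e+00, -2.40683429e-03]), 'dq': array([-3.40781483e-04,  5.18012187e-04, -7.71681196e-06,  1.20401776e-03,
        3.05846800e-04,  6.16979573e-04]), 'joint_efforts': array([ 1.22948004e-03, -5.93309927e+01, -3.34310710e+01,  7.00066751e-02,
        1.71009300e-02, -1.31604551e-06]), 'eef_pos': array([254.7400863 , 570.74043942, 214.59029977]), 'orientation': array([-6.54607497e-01, -3.07262063e+00, -4.37331720e-05]), 'ft_force': array([ 0.07282581, -0.54939674,  0.31509956]), 'ft_torque': array([ 0.00460179, -0.01781138, -0.01821972]), 'grasp_force': 0.0, 'grip_width': 1.001627777148495}
```

View pics/scene0.png

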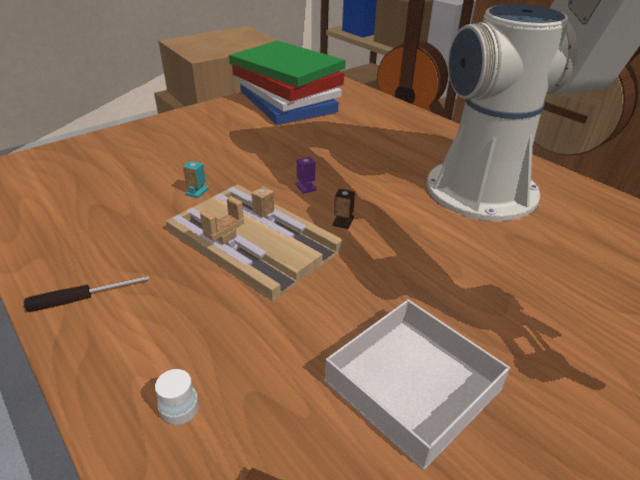

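View pics/side0.png

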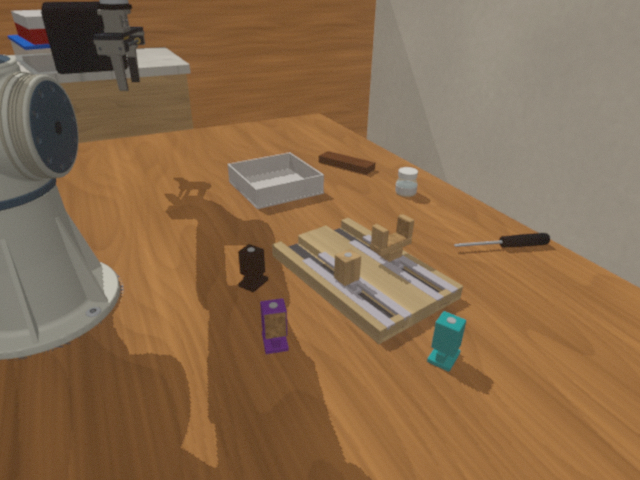

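The scene picture shows the maple stop at (264,203) in the slot nearer the robot. The rest is at (220,223), the carton at (418,384), and the jig's open end faces the carton. I'll zoom in for corners.

Run:
```python
import pickle,cv2,numpy as np
d=pickle.load(open("p0.pkl","rb"))
a=d["scene"]["color"][180:300,155:355,::-1];b=d["side"]["color"][205:345,265:465,::-1]
A=cv2.resize(a,None,fx=4,fy=4,interpolation=cv2.INTER_CUBIC);B=cv2.resize(b,None,fx=4,fy=4,interpolation=cv2.INTER_CUBIC)
cv2.imwrite("pics/za.png",A);cv2.imwrite("pics/zb.png",B)
```

```text
(no output)
```

View pics/za.png

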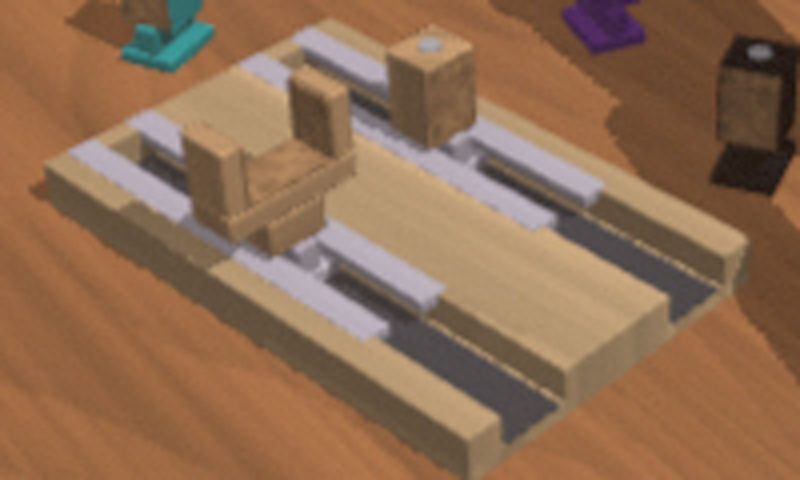

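View pics/zb.png

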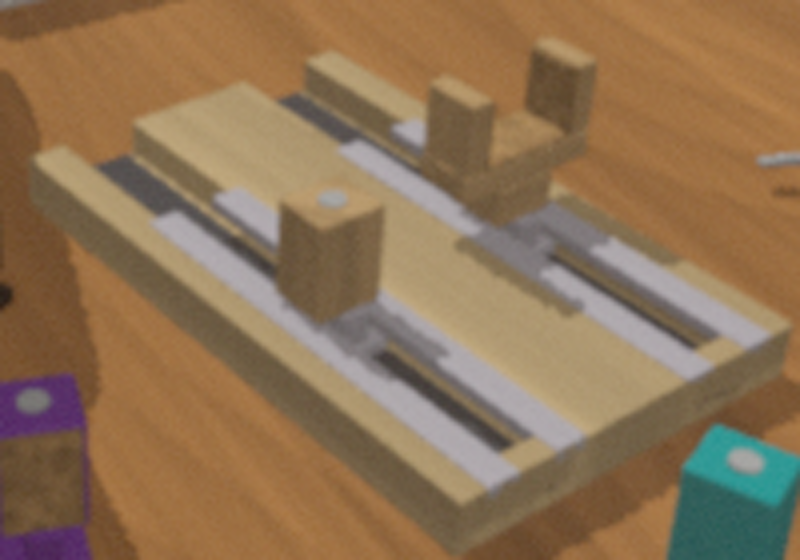

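```bash
cat > h.py <<'E'
import numpy as np
from scipy.optimize import least_squares
def proj(p,X):
    X=np.atleast_2d(X);c=X@p["view"][:3,:3].T+p["view"][:3,3];q=c@np.array(p["intrinsics"]).T
    return q[:,:2]/q[:,2:]
def onz(p,uv,z):
    R=p["view"][:3,:3];t=p["view"][:3,3];o=-R.T@t
    r=R.T@np.linalg.solve(p["intrinsics"],[uv[0],uv[1],1.]);return o+r*(z-o[2])/r[2]
def tri(ps,uvs,x0):
    return least_squares(lambda X:np.concatenate([proj(p,X)[0]-u for p,u in zip(ps,uvs)]),x0)
def place(X,m):
    c,s=np.cos(m[2]),np.sin(m[2]);X=np.array(X,float);return X@np.array([[c,-s,0],[s,c,0],[0,0,1]]).T+[m[0],m[1],0]
E
python3 - <<'E'
import pickle
from h import *
d=pickle.load(open("p0.pkl","rb"))
S=lambda u,v:np.array([155+u/4,180+v/4]);D=lambda u,v:np.array([265+u/4,205+v/4])
sc={"os":S(748,240),"or":S(470,443),"cs":S(330,20),"cr":S(45,165)}
sd={"os":D(32,160),"or":D(335,52),"cs":D(457,508),"cr":D(790,325)}
for k in sc: print(k,onz(d["scene"],sc[k],26.5).round(),onz(d["side"],sd[k],26.5).round())
for sx in(1,-1):
    L={"os":[sx*95,150,26.5],"or":[-sx*95,150,26.5],"cs":[sx*95,-150,26.5],"cr":[-sx*95,-150,26.5]}
    f=lambda m:np.concatenate([(proj(d[n],place([L[k]],m))[0]-q[k]) for n,q in(("scene",sc),("side",sd)) for k in q])
    c=np.mean([onz(d["scene"],v,26.5) for v in sc.values()],0)
    r=min((least_squares(f,[c[0],c[1],a]) for a in(-2,-1,0,1,2,3)),key=lambda r:r.cost)
    print(sx,r.x.round(3),np.degrees(r.x[2]).round(1),r.cost);print(r.fun.round(1))
    if r.cost<200: m=r.x
t=tri([d["scene"],d["side"]],[S(430,45),D(332,199)],[c[0],c[1],70]);print("stop top",t.x.round(1),t.fun.round(1))
print("stop local",place([t.x-[m[0],m[1],0]],[0,0,-m[2]]).round(1))
for n,q in(("scene",[(408,305),(507,371),(327,374)]),("side",[(228,163),(290,154),(323,182)])):
    for u in q: print(n,u,onz(d[n],u,50).round())
E
```

```text
os [404. -25.  26.] [399. -32.  26.]
or [588.   9.  26.] [585.   1.  26.]
cs [ 453. -317.   26.] [ 447. -325.   26.]
cr [ 638. -286.   26.] [ 634. -292.   26.]
1 [ 520.577 -156.212    1.233] 70.6 23167.180177942406
[ 1.000e-01  3.400e+00  3.650e+01 -9.840e+01 -5.690e+01  9.240e+01
  1.400e+00 -3.600e+00  2.600e+00 -5.000e+00 -6.710e+01  8.280e+01
  4.540e+01 -1.003e+02 -3.000e-01  1.700e+00]
-1 [ 5.18339e+02 -1.58540e+02  1.66000e-01] 9.5 8.740826500876585
[ 1.  -1.1 -0.8 -1.4  0.1 -1.5 -0.4 -1.4 -0.7 -1.5  0.  -1.1  0.4 -1.8
  0.6 -0.8]
stop top [ 468.5 -192.1   77.3] [-0.  0. -0. -0.]
stop local [[-54.7 -24.9  77.3]]
scene (408, 305) [454. 186.  50.]
scene (507, 371) [442. 356.  50.]
scene (327, 374) [638. 209.  50.]
side (228, 163) [433. 357.  50.]
side (290, 154) [603. 351.  50.]
side (323, 182) [597. 145.  50.]
```

Jig fit: centre (518,-158), yaw 9.5°. The stop is at local (-55,-25) with its top at 77 mm; 78 was expected. The carton is near (540,282). I'll turn the tool's y axis to the jig's y axis and fly over the stop.

```bash
python3 -m creep '[{"xyz":[0,0,0],"turn":[0,0,-8.4],"gripper":0},{"xyz":[0,0,0],"turn":[0,0,-8.4],"gripper":0},{"xyz":[0,0,0],"turn":[0,0,-8.4],"gripper":0},{"xyz":[0,0,0],"turn":[0,0,-8.3],"gripper":0}]'
python3 -m creep '[{"xyz":[-0.5,-4.63,0],"turn":[0,0,0],"gripper":0},{"xyz":[-0.5,-4.63,0],"turn":[0,0,0],"gripper":0},{"xyz":[-0.5,-4.63,0],"turn":[0,0,0],"gripper":0},{"xyz":[-0.5,-4.63,0],"turn":[0,0,0],"gripper":0},{"xyz":[-0.5,-4.63,0],"turn":[0,0,0],"gripper":0}]'
```

```text
clock: 0.9
eef_pos: [254.7, 570.7, 214.6]
orientation: [0.268, -3.13, -0.0]
ft_force: [-1.0, -0.6, 0.1]
grip_width: 1.002
grasp_force: 0.0
clock: 1.4
eef_pos: [317.5, 344.8, 214.7]
orientation: [-0.259, 3.13, 0.0]
ft_force: [1.2, -0.9, 0.7]
grip_width: 1.004
grasp_force: 0.0
```

```bash
python3 -m creep '[{"xyz":[-0.5,-4.63,0],"turn":[0,0,0],"gripper":0},{"xyz":[-0.5,-4.63,0],"turn":[0,0,0],"gripper":0},{"xyz":[-0.5,-4.63,0],"turn":[0,0,0],"gripper":0},{"xyz":[-0.5,-4.63,0],"turn":[0,0,0],"gripper":0},{"xyz":[-0.5,-4.63,0],"turn":[0,0,0],"gripper":0}]'
python3 -m creep '[{"xyz":[-0.5,-4.63,0],"turn":[0,0,0],"gripper":0},{"xyz":[-0.5,-4.63,0],"turn":[0,0,0],"gripper":0},{"xyz":[-0.5,-4.63,0],"turn":[0,0,0],"gripper":0},{"xyz":[-0.5,-4.63,0],"turn":[0,0,0],"gripper":0},{"xyz":[-0.5,-4.63,0],"turn":[0,0,0],"gripper":0}]'
python3 -m creep '[{"xyz":[-0.5,-4.63,0],"turn":[0,0,0],"gripper":0},{"xyz":[-0.5,-4.63,0],"turn":[0,0,0],"gripper":0},{"xyz":[0,0,0],"turn":[0,0,0],"gripper":0},{"xyz":[0,0,0],"turn":[0,0,0],"gripper":0}]'
python3 - <<'E'
from station import *
import cv2,pickle
p=capture("wrist");pickle.dump(p,open("w1.pkl","wb"));cv2.imwrite("pics/w1.png",p["color"][:,:,::-1])
s=observe();print(s["eef_pos"],s["orientation"],s["qpos"])
E
```

```text
clock: 1.9
eef_pos: [380.3, 120.5, 215.0]
orientation: [-0.259, 3.13, 0.0]
ft_force: [1.8, -0.1, 0.3]
grip_width: 0.999
grasp_force: 0.0
clock: 2.4
eef_pos: [443.0, -104.2, 214.9]
orientation: [-0.258, 3.13, -0.0]
ft_force: [1.5, 0.5, -0.2]
grip_width: 1.001
grasp_force: 0.0
clock: 2.8
eef_pos: [467.5, -192.5, 214.3]
orientation: [0.255, -3.131, -0.001]
ft_force: [0.2, -0.1, 0.3]
grip_width: 1.0
grasp_force: 0.0
[ 467.28676472 -191.50675016  214.31105762] [ 2.57069473e-01 -3.13030373e+00 -1.15946669e-03] [-3.92142967e-01  1.66580345e-01  1.88514133e+00  3.54132284e-04
  1.09087606e+00 -2.12698092e+00]
```

View pics/w1.png

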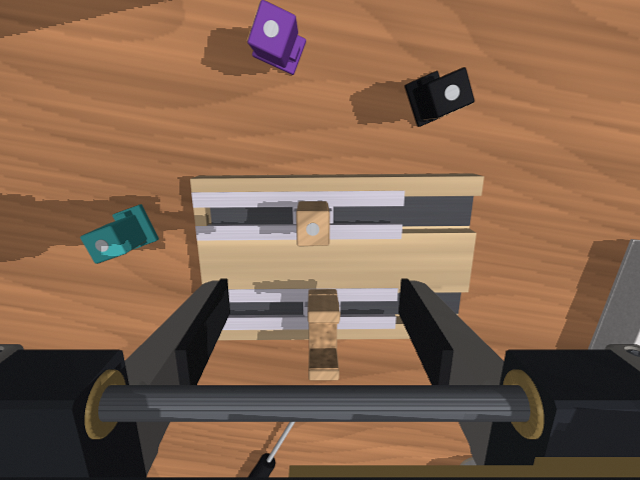

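Wrist picture: stop top disc at (313,229), block squarely aligned in the upper slot. Board corners at (192,179) and (483,177), so the tool is well aligned with the jig.

Run:
```python
import pickle
from h import *
p=pickle.load(open("w1.pkl","rb"))
c=onz(p,(313,229),78);a=onz(p,(192,179),26.5);b=onz(p,(483,177),26.5)
print(c,onz(p,(297,229),78),onz(p,(329,229),78));print(a,b,b-a,np.linalg.norm(b-a),np.degrees(np.arctan2(*(b-a)[1::-1])))
y=np.array([-.1640,.9865]);x=np.array([-.9865,-.1640]);e=c[:2]-[467.3,-191.5];print("tool shift",x@e,y@e)
print("stop to open end along y",(b[:2]-c[:2])@y)
```

```text
[ 467.13126875 -193.69960458   78.        ] [ 469.48872844 -208.10895909   78.        ] [ 464.77392184 -179.29093946   78.        ]
[ 448.93827067 -321.96651497   26.5       ] [399.05134847 -29.44658524  26.5       ] [-49.8869222  292.51992973   0.        ] 296.7433475129637 99.67822244360708
tool shift 0.5271885293562395 -2.1422379956852553
stop to open end along y 173.20071050580123
```

```bash
python3 -m creep '[{"xyz":[0.05,-0.2,4],"turn":[0,0,-0.2],"gripper":0},{"xyz":[0,0,4],"turn":[0,0,0],"gripper":0},{"xyz":[0,0,4],"turn":[0,0,0],"gripper":0},{"xyz":[0,0,3.6],"turn":[0,0,0],"gripper":0},{"xyz":[0,0,2],"turn":[0,0,0],"gripper":0}]' 25
python3 -m creep '[{"xyz":[0,0,0],"turn":[0,0,0],"gripper":0},{"xyz":[0,0,0],"turn":[0,0,0],"gripper":0}]'
```

```text
clock: 3.35
eef_pos: [465.9, -191.5, 36.3]
orientation: [0.267, -3.127, -0.003]
ft_force: [-0.2, -0.4, -0.2]
grip_width: 1.004
grasp_force: 0.0
clock: 3.55
eef_pos: [467.7, -192.8, 39.1]
orientation: [0.266, -3.13, -0.0]
ft_force: [0.1, -0.6, 0.5]
grip_width: 0.999
grasp_force: 0.0
```

```bash
for i in 1 2; do python3 -m creep '[{"xyz":[0,0,0],"turn":[0,0,0],"gripper":1},{"xyz":[0,0,0],"turn":[0,0,0],"gripper":1},{"xyz":[0,0,0],"turn":[0,0,0],"gripper":1},{"xyz":[0,0,0],"turn":[0,0,0],"gripper":1},{"xyz":[0,0,0],"turn":[0,0,0],"gripper":1}]' 25; done
```

```text
clock: 4.05
eef_pos: [467.8, -193.9, 38.9]
orientation: [-0.264, 3.13, -0.0]
ft_force: [0.7, -0.2, 0.3]
grip_width: 0.587
grasp_force: 0.0
clock: 4.55
eef_pos: [467.6, -193.8, 38.5]
orientation: [0.264, -3.13, -0.0]
ft_force: [-0.2, -0.5, -0.2]
grip_width: 0.327
grasp_force: 25.0
```

```bash
python3 -m creep '[{"xyz":[0,0,-0.15],"turn":[0,0,0],"gripper":1},{"xyz":[0,1,0],"turn":[0,0,0],"gripper":1},{"xyz":[0,1.5,0],"turn":[0,0,0],"gripper":1},{"xyz":[0,1.5,0],"turn":[0,0,0],"gripper":1}]'
python3 -m creep '[{"xyz":[0,1.5,0],"turn":[0,0,0],"gripper":1},{"xyz":[0,0,0],"turn":[0,0,0],"gripper":1}]'
```

```text
clock: 4.95
eef_pos: [460.2, -152.9, 39.9]
orientation: [0.264, -3.13, -0.001]
ft_force: [-0.0, -0.1, -2.0]
grip_width: 0.329
grasp_force: 25.0
clock: 5.15
eef_pos: [457.3, -137.3, 40.0]
orientation: [0.267, -3.129, -0.001]
ft_force: [0.4, -0.3, -2.9]
grip_width: 0.321
grasp_force: 25.0
```

```bash
python3 -m creep '[{"xyz":[0,1.5,0],"turn":[0,0,0],"gripper":1},{"xyz":[0,1.5,0],"turn":[0,0,0],"gripper":1},{"xyz":[0,1.5,0],"turn":[0,0,0],"gripper":1},{"xyz":[0,1.5,0],"turn":[0,0,0],"gripper":1},{"xyz":[0,1.3,0],"turn":[0,0,0],"gripper":1}]'
python3 -m creep '[{"xyz":[0,0.5,0],"turn":[0,0,0],"gripper":1},{"xyz":[0,0,0],"turn":[0,0,0],"gripper":1},{"xyz":[0,0,0],"turn":[0,0,0],"gripper":1}]'
python3 - <<'E'
from station import *
import cv2,pickle,numpy as np
from h import *
s=observe();print(s["eef_pos"],s["ft_force"])
b=np.array([399.05,-29.45]);y=np.array([-.168,.9858]);print("to open edge",(b-s["eef_pos"][:2])@y)
p=capture("scene");w=capture("wrist")
pickle.dump((p,w),open("c1.pkl","wb"))
cv2.imwrite("pics/c1.png",np.hstack([cv2.resize(p["color"][150:300,150:350],(400,300)),cv2.resize(w["color"],(400,300))])[:,:,::-1])
E
```

```text
clock: 5.65
eef_pos: [445.7, -66.2, 40.1]
orientation: [0.265, -3.13, -0.0]
ft_force: [-0.5, 0.5, -2.2]
grip_width: 0.323
grasp_force: 25.0
clock: 5.95
eef_pos: [445.6, -62.7, 40.2]
orientation: [-0.265, 3.13, -0.0]
ft_force: [0.5, 0.3, -2.1]
grip_width: 0.324
grasp_force: 25.0
[445.56425279 -62.73366304  40.17130261] [ 0.50331369  0.33092076 -2.1050355 ]
to open edge 40.62542949244452
```

View pics/c1.png

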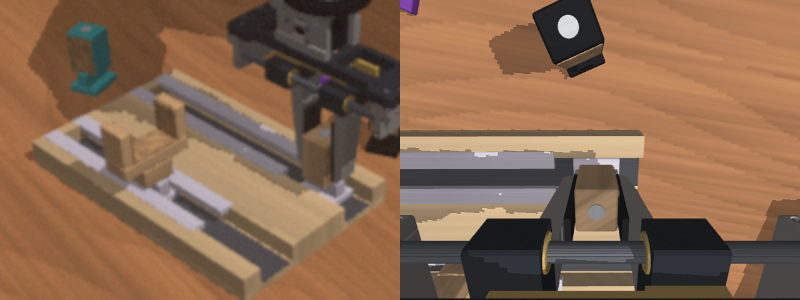

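The stop hangs in the open section with its foot clear of the lips, at about (325,190) in the left half. The rest has not moved. Lifting straight up.

```bash
python3 -m creep '[{"xyz":[0,0,-0.8],"turn":[0,0,0],"gripper":1},{"xyz":[0,0,-1.6],"turn":[0,0,0],"gripper":1},{"xyz":[0,0,-2.5],"turn":[0,0,0],"gripper":1},{"xyz":[0,0,-2.5],"turn":[0,0,0],"gripper":1},{"xyz":[0,0,-2],"turn":[0,0,0],"gripper":1}]'
python3 -m creep '[{"xyz":[0,0,0],"turn":[0,0,0],"gripper":1},{"xyz":[0,0,0],"turn":[0,0,0],"gripper":1}]'
python3 - <<'E'
import pickle
from station import *
from h import *
d=pickle.load(open("p0.pkl","rb"))
p=capture("scene")
M=[]
for n,q in(("scene",p),("side",capture("side"))):
    r=masks_of("carton",q)[0]; import cv2
    m=r["pixels"].astype('uint8');M.append((n,cv2.convexHull(max(cv2.findContours(m,0,1)[0],key=len))[:,0].astype(float)))
    print(n,r["confidence"],r["rect"])
B=[[x,y,z] for x in(-90,90) for y in(-90,90) for z in(0,50)]
def f(m):
    o=[]
    for n,h in M:
        H=cv2.convexHull(proj(d[n],place(B,m)).astype('float32'))
        o+= [cv2.pointPolygonTest(H,tuple(map(float,u)),True) for u in h]
    return o
r=least_squares(f,[540,280,.1],loss="soft_l1",diff_step=1e-3,x_scale=[10,10,.1]);print(r.x,np.degrees(r.x[2]),r.cost,np.abs(r.fun).mean())
t=observe()["eef_pos"];e=r.x[:2]-t[:2];y=np.array([-.167,.986]);x=np.array([-.986,-.167]);print(t,"shift",x@e,y@e)
E
```

```text
clock: 6.55
eef_pos: [445.6, -63.1, 135.9]
orientation: [-0.263, 3.13, -0.0]
ft_force: [0.8, 0.7, -2.6]
grip_width: 0.322
grasp_force: 25.0
clock: 6.75
eef_pos: [445.4, -62.9, 134.2]
orientation: [-0.263, 3.13, -0.0]
ft_force: [0.2, 0.4, -2.8]
grip_width: 0.325
grasp_force: 25.0
scene 0.81 [418.6, 384.8, 188.5, 171.2]
side 0.92 [276.2, 182.7, 93.8, 53.3]
[5.27178415e+02 2.69457944e+02 6.19812988e-02] 3.5512668271224026 20.790325383522017 0.8858052018282102
[444.48976698 -62.59834088 133.02132586] shift -136.9844065242553 313.59849238043245
```

```bash
python3 -m creep '[{"xyz":[-1,2,0],"turn":[0,0,0],"gripper":1},{"xyz":[-1.7,4,0],"turn":[0,0,0],"gripper":1},{"xyz":[-1.9,4.3,0],"turn":[0,0,0],"gripper":1},{"xyz":[-1.9,4.3,0],"turn":[0,0,0],"gripper":1},{"xyz":[-1.9,4.3,0],"turn":[0,0,0],"gripper":1}]'
python3 -m creep '[{"xyz":[-1.9,4.3,0],"turn":[0,0,0],"gripper":1},{"xyz":[-1.7,4,0],"turn":[0,0,0],"gripper":1},{"xyz":[-1.3,2.5,0],"turn":[0,0,0],"gripper":1},{"xyz":[-1,2,0],"turn":[0,0,0],"gripper":1},{"xyz":[0,0,0],"turn":[0,0,0],"gripper":1}]'
python3 -m creep '[{"xyz":[0,0,0],"turn":[0,0,0],"gripper":1},{"xyz":[0,0,0],"turn":[0,0,0],"gripper":1}]'
python3 - <<'E'
from station import *
import cv2,numpy as np
p=capture("scene");w=capture("wrist")
cv2.imwrite("pics/c2.png",np.hstack([cv2.resize(p["color"][240:480,300:620],(400,300)),cv2.resize(w["color"],(400,300))])[:,:,::-1])
E
```

```text
clock: 7.45
eef_pos: [496.2, 139.4, 133.2]
orientation: [0.264, -3.129, 0.001]
ft_force: [1.4, -0.4, -1.5]
grip_width: 0.327
grasp_force: 25.0
clock: 7.95
eef_pos: [533.5, 276.3, 132.8]
orientation: [0.267, -3.13, -0.0]
ft_force: [-0.6, -0.3, -2.6]
grip_width: 0.327
grasp_force: 25.0
clock: 8.15
eef_pos: [532.5, 272.8, 133.3]
orientation: [0.264, -3.129, 0.001]
ft_force: [-0.6, 0.2, -2.5]
grip_width: 0.325
grasp_force: 25.0
```

View pics/c2.png

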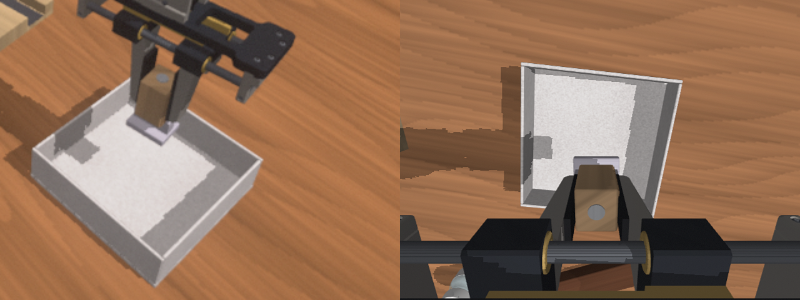

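The stop hangs level over the carton, centred between its walls (block at (597,200) in the right half). Lowering now.

```bash
python3 -m creep '[{"xyz":[0,0,1.5],"turn":[0,0,0],"gripper":1},{"xyz":[0,0,2.5],"turn":[0,0,0],"gripper":1},{"xyz":[0,0,2.5],"turn":[0,0,0],"gripper":1},{"xyz":[0,0,1.5],"turn":[0,0,0],"gripper":1},{"xyz":[0,0,0.8],"turn":[0,0,0],"gripper":1}]'
python3 -m creep '[{"xyz":[0,0,0.5],"turn":[0,0,0],"gripper":1},{"xyz":[0,0,0.3],"turn":[0,0,0],"gripper":1},{"xyz":[0,0,0.1],"turn":[0,0,0],"gripper":1},{"xyz":[0,0,0],"turn":[0,0,0],"gripper":1},{"xyz":[0,0,0],"turn":[0,0,0],"gripper":1}]'
```

```text
clock: 8.75
eef_pos: [532.2, 273.0, 44.1]
orientation: [0.263, -3.128, 0.002]
ft_force: [-0.2, -0.2, -2.8]
grip_width: 0.327
grasp_force: 25.0
clock: 9.25
eef_pos: [533.5, 274.0, 37.7]
orientation: [-0.264, 3.13, 0.001]
ft_force: [-0.4, -0.6, -2.2]
grip_width: 0.324
grasp_force: 25.0
```

```bash
for i in 1; do python3 -m creep '[{"xyz":[0,0,0.15],"turn":[0,0,0],"gripper":1},{"xyz":[0,0,0],"turn":[0,0,0],"gripper":1},{"xyz":[0,0,0],"turn":[0,0,0],"gripper":1}]'; done
python3 -m creep '[{"xyz":[0,0,0.1],"turn":[0,0,0],"gripper":1},{"xyz":[0,0,0],"turn":[0,0,0],"gripper":1},{"xyz":[0,0,0],"turn":[0,0,0],"gripper":1}]'
```

```text
clock: 9.55
eef_pos: [533.2, 273.8, 35.6]
orientation: [-0.264, 3.13, 0.0]
ft_force: [0.0, -0.6, -2.7]
grip_width: 0.328
grasp_force: 25.0
clock: 9.85
eef_pos: [533.2, 273.8, 34.6]
orientation: [-0.264, 3.13, -0.0]
ft_force: [-0.9, 0.1, -2.4]
grip_width: 0.325
grasp_force: 25.0
```

```bash
python3 -m creep '[{"xyz":[0,0,0.05],"turn":[0,0,0],"gripper":1},{"xyz":[0,0,0],"turn":[0,0,0],"gripper":1},{"xyz":[0,0,0],"turn":[0,0,0],"gripper":1}]'
python3 -m creep '[{"xyz":[0,0,0.05],"turn":[0,0,0],"gripper":1},{"xyz":[0,0,0],"turn":[0,0,0],"gripper":1},{"xyz":[0,0,0],"turn":[0,0,0],"gripper":1}]'
```

```text
clock: 10.15
eef_pos: [533.2, 273.8, 34.5]
orientation: [-0.264, 3.13, 0.0]
ft_force: [-1.7, -1.1, 5.2]
grip_width: 0.322
grasp_force: 25.0
clock: 10.45
eef_pos: [533.3, 273.8, 34.5]
orientation: [-0.264, 3.13, 0.0]
ft_force: [-3.5, -2.2, 10.4]
grip_width: 0.325
grasp_force: 25.0
```

The foot is on the carton floor, so I'll release and retreat upward.

```bash
python3 -m creep '[{"xyz":[0,0,-0.05],"turn":[0,0,0],"gripper":0.85},{"xyz":[0,0,0],"turn":[0,0,0],"gripper":0.6},{"xyz":[0,0,0],"turn":[0,0,0],"gripper":0.4},{"xyz":[0,0,0],"turn":[0,0,0],"gripper":0.3},{"xyz":[0,0,0],"turn":[0,0,0],"gripper":0.3}]'
python3 -m creep '[{"xyz":[0,0,0],"turn":[0,0,0],"gripper":0.3},{"xyz":[0,0,0],"turn":[0,0,0],"gripper":0.3},{"xyz":[0,0,0],"turn":[0,0,0],"gripper":0.3}]'
```

```text
clock: 10.95
eef_pos: [533.2, 273.8, 33.9]
orientation: [0.264, -3.13, 0.0]
ft_force: [-0.0, 0.5, 1.0]
grip_width: 0.639
grasp_force: 0.0
clock: 11.25
eef_pos: [533.2, 273.8, 34.1]
orientation: [-0.264, 3.13, -0.0]
ft_force: [-0.6, -0.8, 0.7]
grip_width: 0.702
grasp_force: 0.0
```

```bash
python3 -m creep '[{"xyz":[0,0,-1],"turn":[0,0,0],"gripper":0.3},{"xyz":[0,0,-2.5],"turn":[0,0,0],"gripper":0.3},{"xyz":[0,0,-4],"turn":[0,0,0],"gripper":0.3},{"xyz":[0,0,-4],"turn":[0,0,0],"gripper":0.3},{"xyz":[0,0,-4],"turn":[0,0,0],"gripper":0.3}]'
python3 -m creep '[{"xyz":[0,0,-3],"turn":[0,0,0],"gripper":0.3},{"xyz":[0,0,0],"turn":[0,0,0],"gripper":0.3},{"xyz":[0,0,0],"turn":[0,0,0],"gripper":0.3},{"xyz":[0,0,0],"turn":[0,0,0],"gripper":0.3},{"xyz":[0,0,0],"turn":[0,0,0],"gripper":0.3}]'
python3 - <<'E'
from station import *
import cv2,numpy as np
p=capture("scene");w=capture("wrist")
cv2.imwrite("pics/c3.png",np.hstack([cv2.resize(p["color"][150:480,160:600],(400,300)),cv2.resize(w["color"],(400,300))])[:,:,::-1])
E
```

```text
clock: 11.75
eef_pos: [533.0, 273.7, 191.4]
orientation: [-0.264, 3.13, 0.0]
ft_force: [-0.0, 0.5, -0.0]
grip_width: 0.702
grasp_force: 0.0
clock: 12.25
eef_pos: [532.4, 273.4, 217.7]
orientation: [0.264, -3.128, 0.001]
ft_force: [-0.3, 0.3, 0.0]
grip_width: 0.7
grasp_force: 0.0
```

View pics/c3.png

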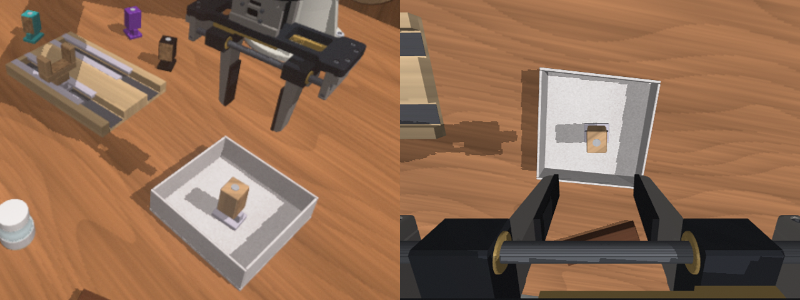

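The stop stands upright in the carton ((235,200) left, (597,142) right). The rest is unmoved in its slot, and the gripper is clear.

```bash
python3 -c "from station import *;print(sign_off())"
```

```text
the job is handed in; nothing more can be done
None
```

The end stop was slid along its slot to the open end, lifted out there and stood upright on its foot in the carton; the neck rest stayed in place, and I handed the job in at about 12 s of the 42 s allowed.

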